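# Close up the loaded test kiln

## Robot

A 6-joint arm with a two-finger parallel gripper is mounted at the origin on the work surface. World frame = base frame: x ahead of the robot, y to its left, z up, the work surface at z = 0. Lengths are in mm, angles in rad, forces in N, time in s.
With the tool pointing down it reaches from about 300 to 750 mm from the base axis. Payload 8.5 kg.
Tool frame: the origin (TCP) lies on the centre line of the jaws, within the pads' length; the fingertips stand 22 mm ahead of it and the grasp point (between the pads) lies 3 mm ahead of it; z points along the fingers, y is the line along which they close (so a half turn about z gives the same grasp; the last joint's range is limited). The gripper opens to 85 mm and grips with 20 to 120 N. Pads are 22 mm wide; open, the fingers measure 114 mm over their backs; the gripper's body (76 mm by 85 mm) begins 54 mm behind the grasp point. The pads swing forward as they close: fully open they stand 13 mm farther back than shut.
Start: joints at [-1.539, 0.381, 1.297, -0, 1.464, -0.215], TCP at [134.361, -533.317, 253.322] pointing down, gripper open.
Joint ranges: [-3.11, 3.11], [-0.89, 2.33], [0.22, 2.48], [-1.42, 4.56], [0.17, 2.85], [-2.88, 2.88]. Speed limits (rad/s): [2.39, 2.39, 3.14, 3.14, 3.14, 3.14].

## Interface

Orientations are given as a unit quaternion [x, y, z, w].
In Python, from bench import arm, viewer, masks_of, tip_of gives the robot as it stands.
- The arm moves only by the shell command python3 -m inch 'ROWS' [FORCE]. ROWS is JSON, a list of rows, each a list of 3 entries, a list of its own where there are three numbers: the opening, from 0 (shut) to 1 (fully open), then the shift along the tool's x, y, z in mm, then the turn, a rotation vector about the tool's x, y, z in degrees. A call has 1 to 8 rows; each row is the pose to reach, as a shift and turn from the pose commanded when the call began, along the tool's axes at that moment; what a row does not reach only later rows make up. A row lasts 1/10 s, in which the tool goes at most 50 mm and 8.59 degrees, less where a joint would pass 70% of its speed; a pose out of reach is approached as far as the arm can. A call with a gripper value outside its range is refused whole. The fingers move at their own pace and stop on an object; FORCE is the grip in N (left out, the last holds). Time passes only in rows, so rows that repeat a pose let the fingers close. It gives the time, the measured TCP pose, the force, the opening and the grip force at its end, in the units of the state.
- arm.get_obs(): the state, without advancing time (a new reading comes with each control period).
- viewer.read_camera(name): name is "scene" or "top" or "wrist"; returns a dict with "img" (384x512x3 uint8, red, green, blue), "mtx" (3x3 intrinsics, pixels), "R" (3x3) and "t" (3): a world point X has camera coordinates R X + t; the wrist camera has in their place "T_tool_cam" (4x4, takes a point from camera to tool coordinates, whose origin is the TCP and whose axes are the flange's). Camera axes: x right, y down, z forward; pixel columns grow to the right and rows downward; lengths in mm; the calibration is good to about 2 mm. A picture is of the moment at which its call begins: read the wrist's pose just before it. There is no depth.
- arm.finish_job(): hands the job in; it is judged then, once.
Trained networks look in a picture, given as the dict that the camera call returned (one of the last four; its "shot" number tells which), for a name from the list of things; names that differ only in an ending like _2 or _b are one class to them, and where a whole thing is asked for, a point or a joint stands for the part that bears it (a point fixed in the world has none). Each returns a list of dicts, best first, with "confidence" (0 to 1); they miss things now and then, are a little off and sometimes report something else, mostly with a low value. They report only what shows in the picture. A call takes as long as a camera call. They do not tell look-alikes from the thing itself.
- masks_of(picture, target): "mask" (384x512 bool, what is visible of it) and "centre" ([row, column] in pixels, amid what is visible of it).
- tip_of(picture, target): "centre" ([row, column] in pixels: a listed point, or the origin of a listed thing).
The state is a dict: "time": time; "joints": joint angles; "joint_velocities": joint speeds; "effort": joint torques, N m; "tcp_pos": TCP position; "ee_rot": TCP orientation; "wrist_force": force on the tool from outside, world axes, zero at the start; "torque": the same for the moment, N m; "opening": opening from 0.0 (shut) to 1.0 (fully open); "grip_force": force on a finger pad.
Only numpy, scipy, OpenCV 4.12 (cv2) and the standard library are available. Lean on these libraries where they do the work, as an engineer would, in place of code of your own. Each camera call takes 0.05 s, during which the arm holds its last target. There are 200 camera calls.

## Task

The little bench kiln is loaded and ready to fire: close it up. Push the kiln shelf fully home into the chamber along its guide rails without touching or toppling the two freshly glazed pieces standing on it, then push the door shut until it seats on its catch, and last of all swing the clamp lever on the front of the kiln fully down across the door. Leave everything else on the table and on the kiln where it stands.

Things in the scene. Friction and masses are not known exactly. Their poses are not given: they have to be found in the camera images.
- kiln: grey steel bench kiln, 260 deep (x), 280 wide (y), 270 high, black controller box 140 x 60, 30 high, on the rear of its roof. Origin: at table height, 140 behind the front face, midway across its width. The front faces its -x, +x points into the chamber, z up. A steel ledge in front (x -260 to -140, 140 wide, top at z 90) is level with the chamber floor
- kiln_mouth (a point): middle of the lower edge of the chamber mouth, in the plane of the front face (kiln x = -140, z = 90); axes as the kiln. The mouth is 132 wide and 135 high. Two guide rails 8 high run along ledge and chamber floor, inner faces 60 either side of the middle. The chamber's back wall, 174 behind the mouth, is the shelf's stop
- batt: the kiln shelf: clay slab 170 long (x), 114 wide (y), 14 thick, with a lip along its front edge (-x) 10 thick whose top is 22 above the underside; 0.5 kg, slides between the rails, starts sticking out of the mouth. Origin: centre of the underside, axes as the kiln. Home against the stop, its origin is at x = -51 in the kiln's frame and its front edge 4 inside the mouth
- vase: small glazed vase standing on the kiln shelf, 95 high, 46 greatest diameter, narrow foot of 26 diameter; origin: centre of the foot
- cup: small glazed cup standing on the kiln shelf, 40 high, 42 diameter; origin: centre of the foot
- kiln_door (a joint): door angle, rad: 0 shut and seated, grows as it opens (to 1.9). Slab 205 wide, 150 high, 35 thick, from z = 100 to 250 in the kiln's frame; vertical hinge at its outer face on the kiln's -y side (kiln x = -176, y = -110). A sprung roller catch resists below about 0.07 rad; a push of about 5 to 8 N at mid-width carries the door past it to 0
- door_hinge (a point): on the door's hinge axis, at half its height (z = 175). Axes turn with the door: y runs along the outer face to the free edge, -x points out of the outer face, z up. A horizontal bar handle stands 35 off the outer face at z = 135, from 60 to 150 from the axis
- door_face (a point): point on the door's outer face 120 from the hinge axis and 20 below its top edge; axes as door_hinge
- kiln_clamp (a joint): clamp lever angle, rad: 0 is fully down (level, lying across the front of the door), grows as the lever is raised (to 1.6); stays where it is left
- clamp_pivot (a point): pivot of the clamp lever, beside the door's free edge (x = -191, y = +120, z = 215 in the kiln's frame), axis along the kiln's x. The lever is a flat steel bar 16 wide (along x) and 14 high; down, it reaches from the pivot towards the kiln's -y
- clamp_ball (a point): centre of the black ball (26 diameter) at the lever's free end, 110 from the pivot
- prop: clay kiln prop, upright cylinder 32 diameter x 50 high, standing on the kiln roof; not to be moved
- brush: paint brush lying on the table, 200 long, about 15 thick; not to be moved
- tile: flat white tile 100 x 100 x 9 on the table; not to be moved
- tub: open plastic tub, 120 diameter, 100 high; not to be moved
- jar: amber glass jar, 68 diameter, 85 high; not to be moved
- slip_bowl: terracotta bowl, 100 diameter, 55 high; not to be moved
- mug: mug, 72 diameter, 85 high; not to be moved
Things that resemble listed ones, but are neither listed nor needed, are in the scene too. Leave any brown or green look-alike of the batt alone.

How it is judged:
By the outcome, as a careful person would: the job done as asked, in the order asked, and still so for the second after the job is handed in, with the robot touching nothing.
It also fails if it takes over 64 s, if anything falls off the work surface, if the arm or the gripper's body presses on something with over 40 N, if the wrist force passes 120 N, or if a joint passes its speed limit or range.

## Working session

There is one attempt and no reset: what is moved stays moved. The work goes in short steps, Python scripts to look and compute and a shell command to move; the robot and the scene stay as the last step left them, time stands still between calls to the robot, and variables do not carry over. Pictures are saved under pics/ and viewed, at most 11 in all, crops included, and the job is handed in when it is done.

```bash
mkdir -p pics; ls
cat > h.py <<'E'
import numpy as np,cv2,json
from bench import arm,viewer,masks_of,tip_of
def cam(n,save=None):
    p=viewer.read_camera(n)
    if save: cv2.imwrite(f'pics/{save}.png',cv2.cvtColor(p['img'],cv2.COLOR_RGB2BGR))
    return p
def ray(p,rc):
    d=np.linalg.inv(p['mtx'])@np.array([rc[1],rc[0],1.]); R,t=np.array(p['R']),np.array(p['t'])
    return -R.T@t, R.T@d
def at_z(p,rc,z):
    o,d=ray(p,rc); return o+d*(z-o[2])/d[2]
def tri(ps,rcs):
    A=np.zeros((3,3));b=np.zeros(3)
    for p,rc in zip(ps,rcs):
        o,d=ray(p,rc); d=d/np.linalg.norm(d); M=np.eye(3)-np.outer(d,d); A+=M;b+=M@o
    x=np.linalg.solve(A,b)
    return x
def proj(p,X):
    c=p['R']@np.array(X)+np.array(p['t']); u=p['mtx']@c; return u[1]/u[2],u[0]/u[2]
E
python3 - <<'E'
from h import *
s=cam('scene','s0');t=cam('top','t0')
cv2.imwrite('pics/st0.png',np.hstack([cv2.imread('pics/s0.png'),cv2.imread('pics/t0.png')])[:, :])
for n in ['kiln','kiln_mouth','batt','vase','cup','door_hinge','door_face','clamp_pivot','clamp_ball','prop','brush','tub','jar','mug','slip_bowl','tile']:
    r=[[(np.round(x['centre'],1).tolist(),round(x['confidence'],2)) for x in tip_of(p,n)[:3]] for p in (s,t)]
    X=tri((s,t),(r[0][0][0],r[1][0][0])).round(0) if r[0] and r[1] else None
    print(n,r,X)
print(arm.get_obs()['ee_rot'])
E
```

```text
pics
kiln [[([170.3, 218.1], 0.83)], [([183.5, 281.5], 0.39)]] [ 601. -105.  178.]
kiln_mouth [[([155.8, 206.5], 0.71)], [([150.5, 278.2], 0.29)]] [667. -72. 308.]
batt [[([248.4, 176.4], 0.69), ([165.4, 307.6], 0.64)], [([125.6, 254.3], 0.7), ([176.4, 287.9], 0.62), ([140.1, 272.0], 0.61)]] [817.   5.   4.]
vase [[([188.1, 229.2], 0.76)], [([184.7, 283.5], 0.66)]] [ 589. -116.   69.]
cup [[([166.9, 220.2], 0.63), ([159.7, 267.5], 0.39)], []] None
door_hinge [[([161.9, 270.0], 0.76)], [([206.9, 277.0], 0.68)]] [482. -76. 207.]
door_face [[([181.0, 285.9], 0.76), ([281.6, 254.6], 0.45)], [([210.2, 247.6], 0.98)]] [468.  26. 229.]
clamp_pivot [[([183.0, 195.4], 0.84), ([112.3, 220.5], 0.16)], [([150.3, 276.0], 0.64), ([141.6, 276.1], 0.57)]] [699. -77. 189.]
clamp_ball [[([154.0, 207.4], 0.52)], [([150.7, 274.4], 0.44)]] [664. -59. 328.]
prop [[([113.5, 219.6], 0.58)], [([183.3, 337.4], 0.47), ([142.2, 274.3], 0.26), ([200.1, 142.2], 0.24)]] [ 572. -279.  253.]
brush [[([283.4, 254.4], 0.92)], [([176.7, 201.2], 0.86), ([248.1, 353.6], 0.74)]] [613. 208.  13.]
tub [[([349.5, 273.0], 0.62)], [([170.1, 150.0], 0.77)]] [631. 412.  15.]
jar [[([347.3, 318.6], 0.68), ([162.4, 269.6], 0.36)], [([197.6, 140.9], 0.56)]] [516. 445.  18.]
mug [[([312.6, 229.9], 0.92)], [([152.0, 187.5], 0.89), ([229.9, 197.0], 0.37)]] [710. 268.   3.]
slip_bowl [[([124.5, 278.6], 0.78), ([114.5, 220.0], 0.4)], [([249.8, 352.7], 0.76), ([180.8, 336.0], 0.7)]] [ 330. -393.   17.]
tile [[([264.8, 323.9], 0.68)], [([229.3, 199.4], 0.81), ([252.0, 355.1], 0.73)]] [399. 212.   9.]
[9.92398015e-01 1.23069813e-01 7.68812865e-06 2.50807338e-07]
```

Run:
```python
import cv2,numpy as np
s=cv2.imread('pics/s0.png');t=cv2.imread('pics/t0.png')
a=cv2.resize(s[80:320,140:390],(800,600)[:2] and (625,600),interpolation=cv2.INTER_CUBIC)
cv2.imwrite('pics/a.png',a)
b=cv2.resize(t[80:300,120:400],(764,600),interpolation=cv2.INTER_CUBIC)
cv2.imwrite('pics/b.png',b)
```

```text
(no output)
```

View pics/a.png

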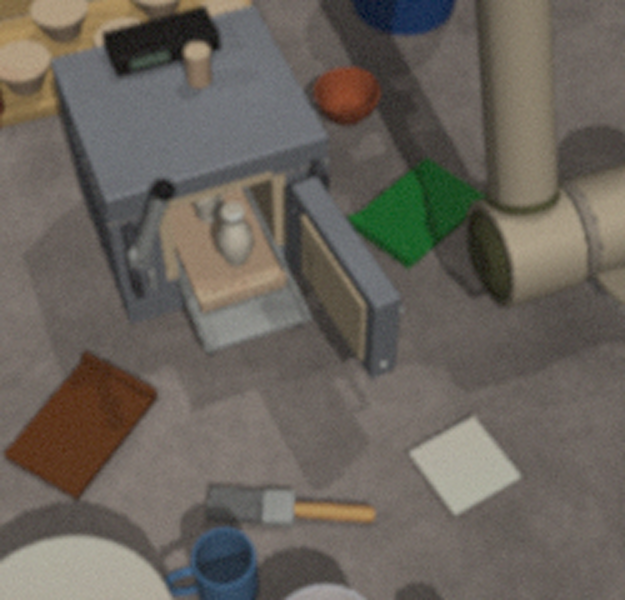

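View pics/b.png

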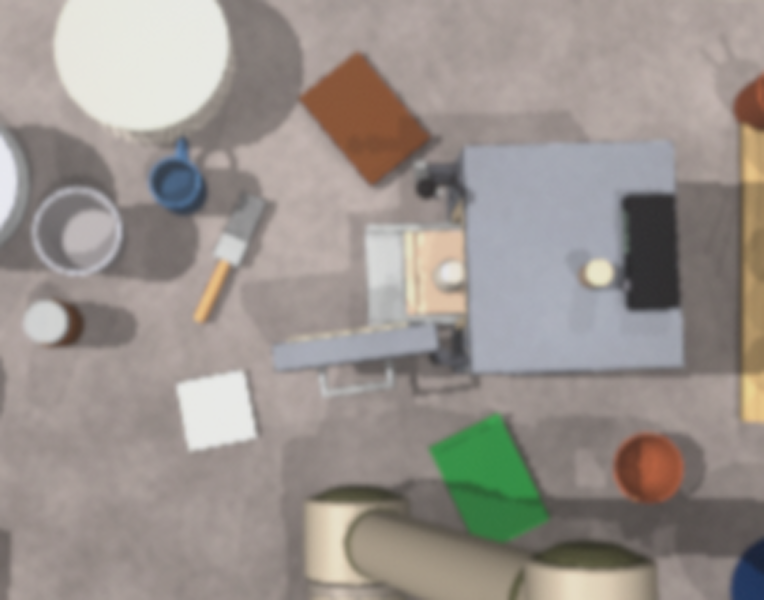

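The scene view shows the pale shelf in the kiln mouth (crop 235,270) with the vase on it (235,235) and the cup behind (210,205). The door is open about 90° towards the tub, and the clamp is raised with its ball at (162,190). The batt look-alikes are the brown slab (scene crop 80,425) and the green slab (415,210). The shelf meant is the pale one between the rails in the mouth, at (235,270), since it alone carries the vase and cup. These enlarged crops confirm that.

```bash
cat > fit.py <<'E'
from h import *
from scipy.optimize import least_squares
s=cam('scene');t=cam('top')
S=lambda u,v:(80+v/2.5,140+u/2.5)
T=lambda u,v:(80+v/2.727,120+u/2.729)
K=[(t,T(466,146),(-140,140,270)),(t,T(672,142),(120,140,270)),(t,T(683,366),(120,-140,270)),(t,T(472,373),(-140,-140,270)),
 (s,S(105,200),(-140,140,270)),(s,S(55,63),(120,140,270)),(s,S(327,137),(-140,-140,270)),(s,S(133,318),(-140,140,0)),
 (t,T(366,226),(-260,70,90)),(s,S(210,350),(-260,70,90)),(s,S(307,322),(-260,-70,90))]
D=[(t,T(276,367),(0,205,75)),(t,T(272,348),(35,205,75)),(s,S(372,302),(35,205,75)),(s,S(397,296),(0,205,75)),(s,S(374,373),(35,205,-75)),(s,S(293,190),(35,0,75)),(s,S(318,180),(0,0,75))]
C=[(s,S(162,190)),(t,T(427,186))]
B=[(t,T(405,232),(-85,57,22)),(t,T(407,314),(-85,-57,22)),(s,S(193,300),(-85,57,22)),(s,S(283,270),(-85,-57,22))]
def kw(q,P):
    c,n=np.cos(q[2]),np.sin(q[2]); return np.array([q[0]+c*P[0]-n*P[1],q[1]+n*P[0]+c*P[1],P[2]])
def door(a,P): # opening swings free edge to -x: y axis of door -> (-sin a, cos a)
    c,n=np.cos(a),np.sin(a); return np.array([-176+c*P[0]-n*P[1],-110+n*P[0]+c*P[1],175+P[2]])
def ball(b): return np.array([-191,120-110*np.cos(b),215+110*np.sin(b)])
def res(q,full=False):
    r=[np.subtract(proj(p,kw(q,P)),rc) for p,rc,P in K]
    r+=[np.subtract(proj(p,kw(q,door(q[3],P))),rc) for p,rc,P in D]
    r+=[np.subtract(proj(p,kw(q,ball(q[4]))),rc) for p,rc in C]
    r+=[np.subtract(proj(p,kw(q,(q[5]+P[0],P[1],90+P[2]))),rc) for p,rc,P in B]
    return np.array(r) if full else np.ravel(r)
f=least_squares(res,[600,-200,-1.57,1.5,1.2,-100],loss='soft_l1',x_scale=[10,10,.1,.1,.1,10])
q=f.x
if __name__=='__main__':
    print(q.round(3)); print(res(q,True).round(1).tolist())
    print('ball',kw(q,ball(q[4])),'pivot',kw(q,(-191,120,215)),'hinge',kw(q,(-176,-110,175)),'mouth',kw(q,(-140,0,90)))
    np.save('q.npy',q)
    # overlay
    im=[s['img'].copy(),t['img'].copy()]
    for i,p in enumerate((s,t)):
        for P in [x[2] for x in K]: r=proj(p,kw(q,P)); cv2.circle(im[i],(int(round(r[1])),int(round(r[0]))),1,(255,0,0),-1)
    print('vase/cup')
    for n in ('vase','cup'):
        for p in (s,t):
            for m in masks_of(p,n)[:3]: print(n,m['confidence'],m['centre'],m['mask'].sum(),at_z(p,m['centre'],150).round())
E
python3 fit.py
```

```text
[ 599.948 -258.946   -1.523    1.675    1.211 -117.965]
[[0.0, -1.1], [-0.3, 0.5], [0.9, 0.3], [0.5, -0.6], [-0.1, -0.7], [-2.4, -2.6], [-0.9, 0.2], [5.8, -0.6], [-0.2, -0.5], [-0.7, -2.1], [-3.1, 1.4], [2.1, -1.1], [-1.3, -0.9], [2.1, 0.7], [-0.2, 1.8], [3.2, -2.0], [-2.6, -1.5], [-2.7, -1.0], [-0.4, -0.5], [0.6, -0.5], [-0.1, 0.7], [0.3, 0.8], [-0.0, 2.3], [1.2, 0.6]]
ball [671.92549976 -64.26819412 317.94318577] pivot [710.64553746 -62.40830591 215.        ] hinge [481.63010157 -88.42618674 175.        ] mouth [ 593.23066155 -119.10704414   90.        ]
vase/cup
vase 0.74 [175.0, 232.2] 263 [ 588. -106.  150.]
vase 0.54 [117.6, 278.2] 494 [ 366. -300.  150.]
vase 0.62 [182.1, 285.3] 94 [ 581. -112.  150.]
vase 0.25 [166.3, 148.0] 849 [627. 386. 150.]
cup 0.39 [164.0, 221.7] 95 [ 607. -161.  150.]
cup 0.59 [145.5, 274.3] 67 [714. -69. 150.]
```

```bash
cat > g.py <<'E'
import sys
from h import *
from scipy.spatial.transform import Rotation as Ro
q=np.load('q.npy')
a=q[2]; KX=np.array([np.cos(a),np.sin(a),0]); KY=np.array([-np.sin(a),np.cos(a),0]); KZ=np.array([0,0,1.])
def W(P): return np.array([q[0],q[1],0])+KX*P[0]+KY*P[1]+KZ*P[2]
def K(p): d=np.array(p)-[q[0],q[1],0]; return np.array([d@KX,d@KY,d[2]])
def ori(tilt): # tool y = kiln y, tool z down tilted toward kiln +x by tilt deg
    t=np.radians(tilt); z=-np.cos(t)*KZ+np.sin(t)*KX; y=KY; return Ro.from_matrix(np.c_[np.cross(y,z),y,z])
def to(tip,tilt): # tip position (22 ahead of TCP) in kiln frame -> shift,turn
    o=arm.get_obs(); R0=Ro.from_quat(o['ee_rot']); R=ori(tilt)
    tcp=W(tip)-22*R.as_matrix()[:,2]
    print('shift',R0.inv().apply(tcp-o['tcp_pos']).round(0).tolist(),'turn',(R0.inv()*R).as_rotvec(degrees=True).round(1).tolist(),'tcp',tcp.round())
def st():
    o=arm.get_obs(); R=Ro.from_quat(o['ee_rot']).as_matrix(); tip=o['tcp_pos']+22*R[:,2]
    print('t',round(o['time'],2),'tcp',np.round(o['tcp_pos'],1),'tip(kiln)',K(tip).round(1),'zdir(k)',np.round([R[:,2]@KX,R[:,2]@KY,R[2,2]],2),'F',np.round(o['wrist_force'],1),'j',np.round(o['joints'],2),'op',o['opening'])
if __name__=='__main__':
    st(); v=[float(x) for x in sys.argv[1:]]
    if v: to(v[:3],v[3])
E
python3 g.py -290 5 400 0; python3 g.py -290 5 300 35
python3 -m inch '[[0,[0,0,-50],[0,0,0]],[0,[0,0,-100],[0,0,0]],[0,[0,0,-150],[0,0,0]],[0,[0,0,-170],[0,0,0]]]' 40; python3 g.py -290 5 400 0
```

```text
t 2.0 tcp [ 134.4 -533.3  253.3] tip(kiln) [ 251.7 -478.2  231.3] zdir(k) [ 0.  0. -1.] F [-0.5 -0.9 -0.1] j [-1.54  0.38  1.3   0.    1.46 -0.22] op 1.0011387051037022
shift [581.0, -436.0, -169.0] turn [0.0, 0.0, -78.6] tcp [591.  31. 422.]
t 2.0 tcp [ 134.4 -533.3  253.3] tip(kiln) [ 251.7 -478.2  231.3] zdir(k) [ 0.  0. -1.] F [-0.5 -0.9 -0.1] j [-1.54  0.38  1.3   0.    1.46 -0.22] op 1.0011387051037022
shift [583.0, -448.0, -65.0] turn [-24.0, -29.3, -76.0] tcp [590.  44. 318.]
time: 2.4
tcp_pos: [134.4, -533.3, 428.5]
ee_rot: [0.992, 0.123, -0.0, 0.004]
wrist_force: [-0.3, -0.1, -0.4]
opening: 0.332
grip_force: 0.0
t 2.4 tcp [ 134.4 -533.3  428.5] tip(kiln) [ 251.8 -478.2  406.5] zdir(k) [ 0.01 -0.   -1.  ] F [-0.3 -0.1 -0.4] j [-1.54  0.32  0.89 -0.    1.92 -0.22] op 0.33157137937558356
shift [581.0, -436.0, 2.0] turn [0.3, 0.4, -78.6] tcp [591.  31. 422.]
```

```bash
python3 -m inch '[[0,[40,-29,0],[0,0,-8]],[0,[80,-59,0],[0,0,-16]],[0,[120,-88,0],[0,0,-24]],[0,[160,-118,0],[0,0,-32]],[0,[200,-147,0],[0,0,-40]],[0,[240,-177,0],[0,0,-48]],[0,[280,-206,0],[0,0,-56]],[0,[310,-235,0],[0,0,-64]]]' >/dev/null; python3 g.py -290 5 400 0
```

```text
t 3.2 tcp [ 378.7 -227.7  423.4] tip(kiln) [ -41.8 -219.5  401.4] zdir(k) [ 0.  0. -1.] F [ 0.3 -0.3 -0.7] j [-0.81  0.11  1.19  0.    1.84 -0.61] op -0.00010601774637492253
shift [296.0, 157.0, 1.0] turn [0.0, 0.0, -14.2] tcp [591.  31. 422.]
```

```bash
python3 -m inch '[[0,[42,22,0],[0,0,-2]],[0,[84,45,0],[0,0,-4]],[0,[126,67,0],[0,0,-6]],[0,[168,90,0],[0,0,-8]],[0,[210,112,0],[0,0,-10]],[0,[252,134,0],[0,0,-12]],[0,[296,157,0],[0,0,-14]],[0,[296,157,0],[0,0,-14]]]' >/dev/null; python3 g.py -250 0 220 30
python3 - <<'E'
from h import *
from g import *
p=viewer.read_camera('wrist'); cv2.imwrite('pics/w1.png',cv2.cvtColor(p['img'],cv2.COLOR_RGB2BGR)); print(np.round(p['T_tool_cam'],2).tolist())
E
```

```text
t 4.0 tcp [594.3  31.7 421.2] tip(kiln) [-290.6    8.3  399.2] zdir(k) [-0. -0. -1.] F [-0.1 -1.5 -0.6] j [-0.15  0.42  0.76  0.    1.96 -0.19] op 0.0013128622009888752
shift [-30.0, -8.0, 182.0] turn [-0.2, -30.1, -0.2] tcp [587.   2. 239.]
[[0.0, -0.96, -0.29, 73.04], [1.0, 0.0, 0.0, 0.45], [0.0, -0.29, 0.96, -119.5], [0.0, 0.0, 0.0, 1.0]]
```

View pics/w1.png

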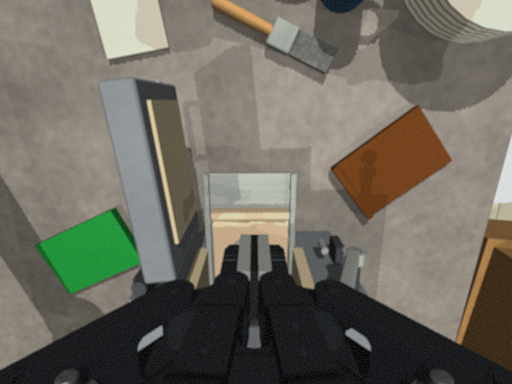

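```bash
cat > wc.py <<'E'
from g import *
def wcam(save=None):
    o=arm.get_obs(); p=cam('wrist',save); R0=Ro.from_quat(o['ee_rot']).as_matrix(); T=np.array(p['T_tool_cam'])
    Rc=R0@T[:3,:3]; c=R0@T[:3,3]+o['tcp_pos']; p['R']=Rc.T; p['t']=-Rc.T@c; return p
E
python3 - <<'E'
from wc import *
p=wcam()
for rc,z in [((174,205),90),((174,297),90),((231,205),90),((211,213),112),((211,291),112),((221,213),112)]: print(rc,K(at_z(p,rc,z)).round(1))
for P in [(-203,57,90),(-203,57,112),(-193,57,112),(-193,57,104)]: print(P,np.round(proj(p,W(P)),1))
r=p['img'][160:235,225].astype(int).sum(1)//3; print(r.tolist())
for n in ('clamp_ball','vase','door_face','door_hinge','clamp_pivot'):
    for m in tip_of(p,n)[:2]: print(n,m['confidence'],np.round(m['centre'],1))
E
```

```text
(174, 205) [-256.3  -64.9   90. ]
(174, 297) [-255.5   69.8   90. ]
(231, 205) [-165.9  -69.5   90. ]
(211, 213) [-206.6  -52.6  112. ]
(211, 291) [-206.    59.9  112. ]
(221, 213) [-191.2  -53.2  112. ]
(-203, 57, 90) [207.9 287.4]
(-203, 57, 112) [213.  288.9]
(-193, 57, 112) [219.4 288.7]
(-193, 57, 104) [217.4 288.2]
[124, 117, 121, 115, 120, 121, 124, 126, 114, 121, 121, 133, 157, 159, 158, 161, 159, 158, 155, 153, 154, 158, 154, 152, 153, 150, 148, 148, 144, 148, 147, 147, 143, 148, 149, 153, 152, 156, 154, 155, 157, 150, 148, 137, 142, 145, 134, 128, 134, 135, 144, 170, 197, 200, 198, 198, 200, 180, 152, 157, 180, 190, 194, 190, 183, 172, 167, 166, 168, 163, 170, 165, 166, 165, 166]
vase 0.53 [244.2 242.9]
door_face 0.66 [168.  130.7]
door_face 0.27 [ 18.  127.7]
clamp_pivot 0.69 [252.8 350. ]
```

```bash
python3 g.py -255 3 140 30;  python3 -m inch '[[0,[-8,-1,45],[0,-6,0]],[0,[-16,-2,90],[0,-12,0]],[0,[-24,-4,135],[0,-18,0]],[0,[-30,-5,180],[0,-24,0]],[0,[-30,-5,225],[0,-30,0]],[0,[-26,-5,262],[0,-30,0]],[0,[-26,-5,262],[0,-30,0]]]' >/dev/null; python3 g.py -245 3 101 30
python3 - <<'E'
from wc import *
cam('scene','s2');p=wcam('w2')
cv2.imwrite('pics/c2.png',np.hstack([cv2.resize(cv2.imread('pics/s2.png')[100:292,110:366],(512,384)),cv2.imread('pics/w2.png')[:,80:368]]))
E
```

```text
t 4.35 tcp [591.5  26.7 424. ] tip(kiln) [-285.7    5.3  402. ] zdir(k) [ 0.  0. -1.] F [-0.5  0.4  0.8] j [-0.15  0.41  0.77 -0.    1.96 -0.19] op -0.0023218750214410834
shift [-20.0, -2.0, 265.0] turn [-0.1, -30.0, -0.7] tcp [590.   7. 159.]
t 5.05 tcp [585.8   1.5 157. ] tip(kiln) [-249.9   -1.9  138. ] zdir(k) [ 0.5  -0.01 -0.87] F [-0.6  0.8  0.6] j [ 0.    0.57  1.36 -0.55  1.25  0.15] op 0.00046637798793862823
shift [14.0, 5.0, 34.0] turn [-0.8, -0.1, -0.3] tcp [591.  -3. 120.]
```

View pics/c2.png

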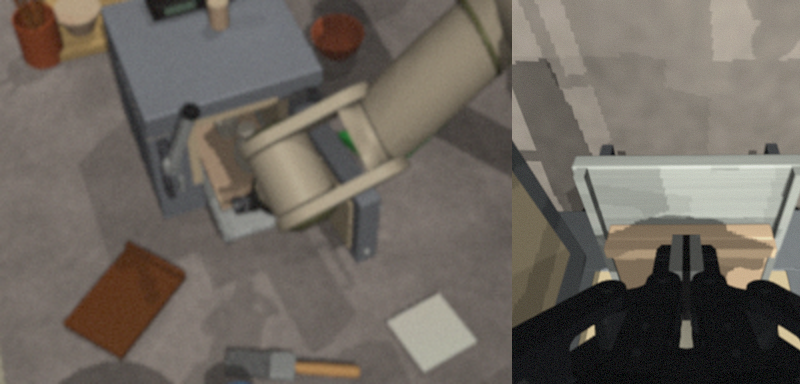

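The wrist view shows the shut fingers over the ledge, at column ~685 row ~240 of the montage, just in front of the lip and centred between the rails. The scene view shows the wrist above the door's top edge.

```bash
python3 -m inch '[[0,[7,3,17],[-0.5,0,0]],[0,[14,5,33],[-1,0,0]],[0,[14,5,33],[-1,0,0]]]' ; python3 g.py -225 3 101 30
python3 - <<'E'
from wc import *
cam('scene','s3');p=wcam('w3')
cv2.imwrite('pics/c3.png',np.hstack([cv2.resize(cv2.imread('pics/s3.png')[120:248,150:320],(512,384),interpolation=2),cv2.imread('pics/w3.png')[:,80:368]]))
E
```

```text
time: 5.45
tcp_pos: [593.5, -3.7, 126.9]
ee_rot: [0.669, 0.697, -0.173, 0.193]
wrist_force: [0.1, -0.6, 0.8]
opening: 0.0
grip_force: 0.0
t 5.45 tcp [593.5  -3.7 126.9] tip(kiln) [-244.3    6.1  107.9] zdir(k) [ 0.5   0.01 -0.87] F [ 0.1 -0.6  0.8] j [-0.01  0.61  1.39 -0.57  1.16  0.19] op 0.0001640609272867583
shift [-13.0, -3.0, 16.0] turn [0.7, 0.0, -0.6] tcp [592. -23. 120.]
```

View pics/c3.png

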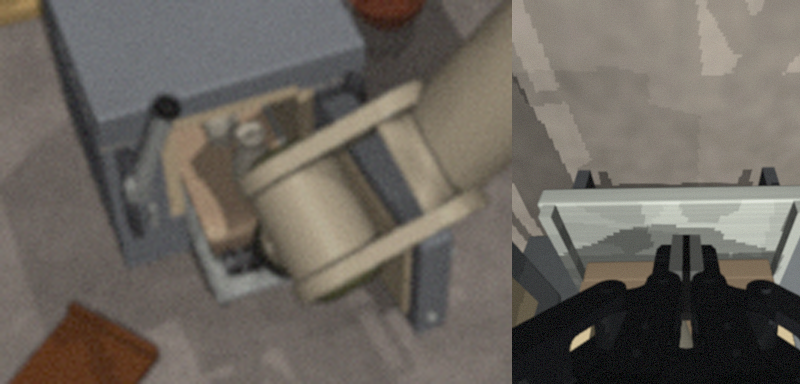

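The door's lower corner is unchanged at scene (229,290), so it was not touched. The fingers are on the ledge with the tip at w3 row 237, in front of the lip at row 262, and the vase and cup are standing.

```bash
python3 g.py -222 3 101 30
```

```text
t 5.55 tcp [594.   -3.2 128.3] tip(kiln) [-244.7    6.7  109.3] zdir(k) [ 0.5   0.01 -0.87] F [0.5 0.2 0.3] j [-0.01  0.61  1.39 -0.57  1.17  0.19] op -0.000974541095557221
shift [-16.0, -3.0, 18.0] turn [0.8, 0.0, -0.7] tcp [592. -26. 120.]
```

```bash
python3 -m inch '[[0,[-8,-1,9],[0,0,0]],[0,[-12,-2,14],[0,0,0]],[0,[-12,-2,14],[0,0,0]]]'|grep -E "time|force" ; python3 g.py -222 3 101 30;python3 -m inch '[[0,[0,0,0],[0,0,0]]]'>/dev/null ; python3 g.py -222 3 101 30
```

```text
time: 5.85
wrist_force: [0.2, 0.1, 0.1]
grip_force: 0.0
t 5.85 tcp [591.9 -21.3 119.9] tip(kiln) [-226.7    3.6  100.8] zdir(k) [ 0.5   0.01 -0.87] F [0.2 0.1 0.1] j [-0.04  0.61  1.41 -0.58  1.13  0.18] op 0.0003914110359642434
shift [-4.0, -0.0, 2.0] turn [0.7, 0.0, -0.6] tcp [592. -26. 120.]
t 5.95 tcp [592.1 -20.4 119.9] tip(kiln) [-227.6    3.9  100.8] zdir(k) [ 0.5   0.01 -0.87] F [-0.9  0.3  0.3] j [-0.04  0.61  1.41 -0.58  1.13  0.18] op -0.004193401659842468
shift [-5.0, -1.0, 3.0] turn [0.7, 0.0, -0.6] tcp [592. -26. 120.]
```

```bash
python3 -m inch '[[0,[-3.5,0,2],[0,0,0]],[0,[-7,0,4],[0,0,0]],[0,[-9.5,0,5.5],[0,0,0]],[0,[-12,0,7],[0,0,0]],[0,[-14.5,0,8.4],[0,0,0]],[0,[-17.5,0,10],[0,0,0]],[0,[-21,0,12],[0,0,0]],[0,[-24.5,0,14],[0,0,0]]]'|grep -E "time|force" ; python3 g.py -150 3 101 30
python3 - <<'E'
from wc import *
cam('scene','s4');p=wcam('w4')
cv2.imwrite('pics/c4.png',np.hstack([cv2.resize(cv2.imread('pics/s4.png')[120:248,150:320],(512,384),interpolation=2),cv2.imread('pics/w4.png')[:,80:368]]))
E
```

```text
time: 6.75
wrist_force: [-0.1, 3.1, -0.1]
grip_force: 1.5
t 6.75 tcp [593.3 -48.5 119.6] tip(kiln) [-199.5    3.8  100.6] zdir(k) [ 0.5   0.01 -0.87] F [-0.1  3.1 -0.1] j [-0.08  0.61  1.42 -0.59  1.1   0.14] op 0.00017659411442211444
shift [-43.0, -0.0, 24.0] turn [0.7, -0.0, -0.5] tcp [595. -98. 120.]
```

View pics/c4.png

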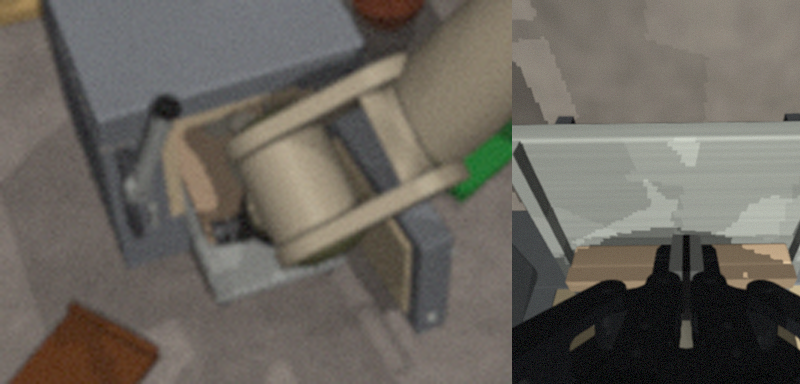

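The tip is on the lip (w4 row 240) and the shelf is sliding at about 3 N. I continue slowly.

```bash
python3 -m inch '[[0,[-3,0,1.7],[0,0,0]],[0,[-6,0,3.4],[0,0,0]],[0,[-9,0,5.1],[0,0,0]],[0,[-12,0,6.9],[0,0,0]],[0,[-15,0,8.6],[0,0,0]],[0,[-18,0,10.3],[0,0,0]],[0,[-21,0,12],[0,0,0]],[0,[-24,0,13.8],[0,0,0]]]'|grep -E "time|force" ; python3 -m inch '[[0,[-3,0,1.7],[0,0,0]],[0,[-6,0,3.4],[0,0,0]],[0,[-9,0,5.1],[0,0,0]],[0,[-12,0,6.9],[0,0,0]],[0,[-13,0,7.5],[0,0,0]]]'|grep -E "time|force" ; python3 g.py -145 3 101 30
```

```text
time: 7.65
wrist_force: [0.1, 2.6, -1.5]
grip_force: 1.4
time: 8.15
wrist_force: [0.1, 1.8, -1.2]
grip_force: 1.3
t 8.15 tcp [595.3 -91.4 119.8] tip(kiln) [-156.6    3.7  100.7] zdir(k) [ 0.5   0.01 -0.87] F [ 0.1  1.8 -1.2] j [-0.16  0.61  1.42 -0.59  1.06  0.08] op 0.0004987845440637542
shift [-10.0, -0.0, 6.0] turn [0.7, 0.0, -0.5] tcp [ 595. -103.  120.]
```

```bash
for i in 1 ; do python3 -m inch '[[0,[-1.7,0,1],[0,0,0]],[0,[-3.5,0,2],[0,0,0]],[0,[-5.2,0,3],[0,0,0]],[0,[-6,0,3.5],[0,0,0]]]'|grep -E "time|_force"; done; python3 g.py; python3 -m inch '[[0,[-1.7,0,1],[0,0,0]],[0,[-2.5,0,1.5],[0,0,0]]]'|grep -E "time|_force";python3 g.py
```

```text
time: 8.55
wrist_force: [0.3, 3.8, -1.0]
grip_force: 1.3
t 8.55 tcp [595.7 -98.1 119.8] tip(kiln) [-149.9    3.7  100.7] zdir(k) [ 0.5   0.01 -0.87] F [ 0.3  3.8 -1. ] j [-0.17  0.61  1.42 -0.59  1.06  0.07] op 0.0020942706547479807
time: 8.75
wrist_force: [-0.2, 2.0, -1.4]
grip_force: 1.4
t 8.75 tcp [ 595.8 -101.   119.8] tip(kiln) [-147.     3.7  100.7] zdir(k) [ 0.5   0.01 -0.87] F [-0.2  2.  -1.4] j [-0.17  0.61  1.42 -0.59  1.06  0.07] op -0.0012251479559491438
```

```bash
python3 -m inch '[[0,[-1.3,0,0.7],[0,0,0]],[0,[-2.6,0,1.5],[0,0,0]]]'|grep -E "_force";  python3 -m inch '[[0,[-0.9,0,0.5],[0,0,0]],[0,[-1.7,0,1],[0,0,0]]]'|grep -E "_force"; python3 g.py
```

```text
wrist_force: [-1.4, 12.4, 3.3]
grip_force: 6.5
wrist_force: [-3.1, 20.4, 5.2]
grip_force: 10.4
t 9.15 tcp [ 595.8 -103.8  119.6] tip(kiln) [-144.3    3.6  100.6] zdir(k) [ 0.5   0.01 -0.87] F [-3.1 20.4  5.2] j [-0.18  0.61  1.42 -0.59  1.05  0.06] op -0.0019678229565359188
```

Run:
```python
from wc import *
p=wcam('w5')
for P in [(-136,57,112),(-136,0,112),(-140,57,90),(-140,-57,90),(-126,0,112)]: print(P,np.round(proj(p,W(P)),1))
```

```text
(-136, 57, 112) [280.7 361.6]
(-136, 0, 112) [282.5 245.8]
(-140, 57, 90) [239.1 353.1]
(-140, -57, 90) [242.  137.6]
(-126, 0, 112) [291.9 246.2]
```

Force rose sharply with the tip corner at about -135, the expected home position of -136, so the shelf is on its stop. I back off now.

```bash
python3 -m inch '[[0,[10,0,-6],[0,0,0]],[0,[35,0,-20],[0,0,0]],[0,[70,0,-40],[0,0,0]],[0,[90,0,-60],[0,0,0]],[0,[75,0,-105],[0,0,0]],[0,[55,0,-150],[0,0,0]],[0,[35,0,-190],[0,0,0]],[0,[35,0,-190],[0,0,0]]]'|grep -E "_force"; python3 g.py -281 -161 350 0
python3 - <<'E'
from wc import *
cam('scene','s6');p=wcam('w6')
cv2.imwrite('pics/c6.png',np.hstack([cv2.resize(cv2.imread('pics/s6.png')[120:248,150:320],(512,384),interpolation=2),cv2.imread('pics/w6.png')[:,80:368]]))
E
```

```text
wrist_force: [-0.7, 0.6, -0.9]
grip_force: 0.0
t 10.0 tcp [589.5  19.5 273.7] tip(kiln) [-267.6    3.4  254.7] zdir(k) [ 0.5   0.02 -0.86] F [-0.7  0.6 -0.9] j [ 0.03  0.47  1.19 -0.53  1.47  0.05] op 0.0060276699161388985
shift [-50.0, -161.0, -90.0] turn [1.5, 30.1, -0.5] tcp [426.  14. 372.]
```

View pics/c6.png

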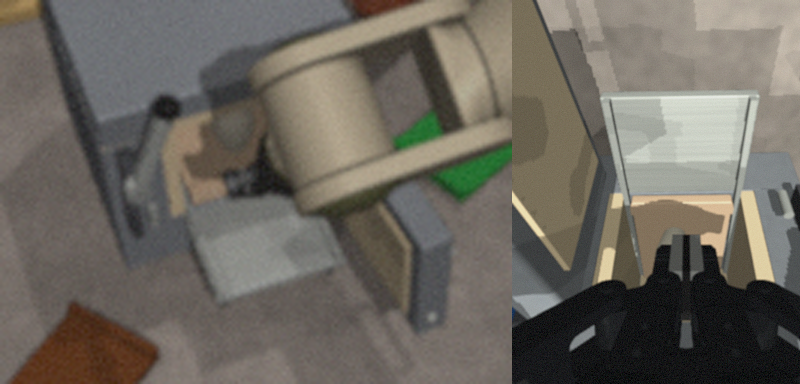

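The shelf edge is now level with the mouth (w6 row ~197), the ledge is empty and the vase still stands at (235,125). Next is the door.

```bash
python3 -m inch '[[0,[-25,0,-43],[0,8,0]],[0,[-45,0,-80],[0,16,0]],[0,[-50,-30,-90],[0,24,0]],[0,[-50,-75,-90],[1,30,0]],[0,[-50,-120,-90],[1.5,30,0]],[0,[-50,-161,-90],[1.5,30,0]],[0,[-50,-161,-90],[1.5,30,0]]]'|grep -E "_force"; python3 g.py -281 -165 225 0
python3 - <<'E'
from wc import *
p=wcam('w7')
a=q[3]
for r,z in ((0,75),(205,75)): 
  P=(-176-np.sin(a)*r,-110+np.cos(a)*r,175+z); print(np.round(proj(p,W(P)),1))
for n in ('door_face','door_hinge'):
  for m in tip_of(p,n)[:1]:print(n,m['confidence'],m['centre'],K(at_z(p,m['centre'],230 if n=='door_face' else 175)).round(1))
E
```

```text
wrist_force: [0.6, 0.7, 0.4]
grip_force: 0.0
t 10.8 tcp [421.7  13.5 366.3] tip(kiln) [-280.7 -165.2  344.3] zdir(k) [-0.   -0.01 -1.  ] F [0.6 0.7 0.4] j [-0.25  0.09  1.37 -0.    1.7  -0.29] op -0.0018062995531651048
shift [0.0, 1.0, 119.0] turn [-0.7, -0.0, -0.6] tcp [422.  14. 247.]
[310.3 319.1]
[ 58.4 302.5]
door_face 0.74 [169.7, 310.5] [-297.  -119.3  230. ]
door_hinge 0.94 [268.0, 307.0] [-174.2 -109.4  175. ]
```

View pics/w7.png

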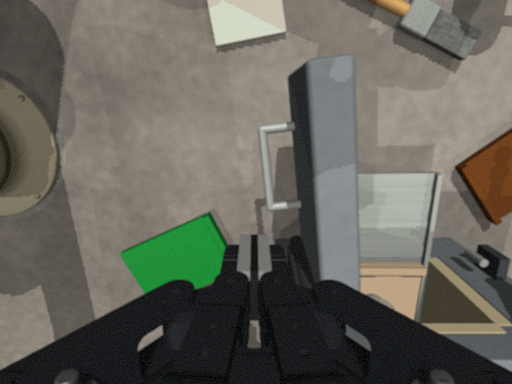

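The view shows the door's top edge running from (60,325) down to the hinge, with the handle at (265,165) on its outer side. The fingers are at (255,240) beside that outer face, matching the fitted door to about 2 px.

```bash
python3 -m inch '[[0,[0,0,40],[0,0,0]],[0,[0,0,80],[0,0,0]],[0,[0,0,116],[-0.7,0,-0.6]],[0,[0,0,116],[-0.7,0,-0.6]]]'|grep -E "_force"
python3 - <<'E'
from wc import *
st()
o=arm.get_obs(); R=Ro.from_quat(o['ee_rot']).as_matrix(); tip=o['tcp_pos']+22*R[:,2]; k0=K(tip)
r=100
for a in np.arange(1.76,-0.05,-.08):
    d=14.5*abs(np.sin(a))+11*abs(np.cos(a)); P=np.array([-176-r*np.sin(a)-d*np.cos(a),-110+r*np.cos(a)-d*np.sin(a),228])
    print(round(a,2),P.round(1).tolist(),(R.T@(W(P)-tip)).round(1).tolist())
E
```

```text
wrist_force: [-0.3, 1.1, 1.0]
grip_force: 0.0
t 11.35 tcp [423.2  13.9 247. ] tip(kiln) [-281.  -163.6  225. ] zdir(k) [-0.   -0.01 -1.  ] F [-0.3  1.1  1. ] j [-0.25  0.17  1.63  0.    1.36 -0.3 ] op 0.001770854635702864
1.76 [-271.1, -144.8, 228.0] [-9.9, 18.7, -3.1]
1.68 [-273.7, -136.4, 228.0] [-7.4, 27.1, -3.2]
1.6 [-275.5, -127.7, 228.0] [-5.6, 35.8, -3.3]
1.52 [-276.6, -119.9, 228.0] [-4.5, 43.6, -3.3]
1.44 [-277.2, -112.6, 228.0] [-3.9, 50.9, -3.4]
1.36 [-277.2, -105.2, 228.0] [-3.9, 58.3, -3.4]
1.28 [-276.7, -97.7, 228.0] [-4.5, 65.9, -3.5]
1.2 [-275.5, -90.1, 228.0] [-5.6, 73.5, -3.5]
1.12 [-273.8, -82.5, 228.0] [-7.4, 81.0, -3.6]
1.04 [-271.4, -75.0, 228.0] [-9.8, 88.6, -3.7]
0.96 [-268.3, -67.5, 228.0] [-12.9, 96.0, -3.7]
0.88 [-264.7, -60.3, 228.0] [-16.6, 103.2, -3.8]
0.8 [-260.3, -53.3, 228.0] [-20.9, 110.2, -3.9]
0.72 [-255.3, -46.6, 228.0] [-25.9, 116.9, -3.9]
0.64 [-249.7, -40.2, 228.0] [-31.5, 123.3, -4.0]
0.56 [-243.5, -34.3, 228.0] [-37.7, 129.2, -4.0]
0.48 [-236.8, -28.9, 228.0] [-44.5, 134.6, -4.1]
0.4 [-229.5, -24.0, 228.0] [-51.8, 139.4, -4.2]
0.32 [-221.7, -19.8, 228.0] [-59.6, 143.6, -4.2]
0.24 [-213.5, -16.2, 228.0] [-67.8, 147.2, -4.3]
0.16 [-204.9, -13.4, 228.0] [-76.4, 150.0, -4.3]
0.08 [-196.1, -11.3, 228.0] [-85.2, 152.1, -4.4]
-0.0 [-187.0, -10.0, 228.0] [-94.3, 153.4, -4.4]
```

```bash
python3 -m inch '[[0,[-7,18,-3],[0,0,0]],[0,[-7,27,-3],[0,0,0]],[0,[-6,36,-3],[0,0,0]],[0,[-4.5,43.6,-3],[0,0,0]],[0,[-4,51,-3],[0,0,0]],[0,[-4,58.3,-3],[0,0,0]],[0,[-4.5,66,-3],[0,0,0]],[0,[-5.6,73.5,-3],[0,0,0]]]'|grep -E "_force"; python3 g.py; python3 -m inch '[[0,[-1.8,7.5,0],[0,0,0]],[0,[-4.2,15,0],[0,0,0]],[0,[-7.3,22.5,0],[0,0,0]],[0,[-11,29.7,0],[0,0,0]],[0,[-15.3,36.7,0],[0,0,0]],[0,[-20.3,43.4,0],[0,0,0]],[0,[-26,50,0],[0,0,0]],[0,[-32,55.7,0],[0,0,0]]]'|grep -E "_force"; python3 g.py
python3 - <<'E'
from wc import *
p=wcam(); cam('scene','s8')
for n in ('door_face','door_hinge'):
  for m in tip_of(p,n)[:1]:print(n,m['confidence'],m['centre'],K(at_z(p,m['centre'],230 if n=='door_face' else 175)).round(1))
E
```

```text
wrist_force: [-2.3, -0.7, 0.5]
grip_force: 0.6
t 12.15 tcp [498.6  11.6 254.4] tip(kiln) [-275.1  -88.2  232.4] zdir(k) [-0.  0. -1.] F [-2.3 -0.7  0.5] j [-0.21  0.29  1.43  0.    1.42 -0.26] op -0.0019106788508444952
wrist_force: [-0.8, 0.8, -0.2]
grip_force: 0.5
t 12.95 tcp [555.9 -18.1 254.5] tip(kiln) [-242.7  -32.3  232.5] zdir(k) [-0.  0. -1.] F [-0.8  0.8 -0.2] j [-0.25  0.39  1.28  0.    1.47 -0.3 ] op -0.0037034336305376953
door_face 0.56 [248.8, 299.3] [-243.4   -9.   230. ]
```

```bash
python3 -m inch '[[0,[-7,5,1],[0,0,0]],[0,[-14,10,2],[0,0,0]],[0,[-22,14,3],[0,0,0]],[0,[-30,17.5,3],[0,0,0]],[0,[-37,20,3],[0,0,0]]]'|grep -E "_force"; python3 g.py; python3 -m inch '[[0,[-5,1,0],[0,0,0]],[0,[-8,2,0],[0,0,0]]]'|grep -E "_force"; python3 g.py; python3 -m inch '[[0,[-3,1,0],[0,0,0]],[0,[-5,1,0],[0,0,0]]]'|grep -E "_force"; python3 g.py
```

```text
wrist_force: [-1.2, 1.4, -0.6]
grip_force: 0.6
t 13.65 tcp [577.5 -54.5 251.3] tip(kiln) [-205.3  -12.6  229.3] zdir(k) [-0.  0. -1.] F [-1.2  1.4 -0.6] j [-0.3   0.43  1.22  0.    1.49 -0.35] op 0.000515788469560111
wrist_force: [-0.2, -0.1, -0.0]
grip_force: 0.3
t 13.85 tcp [579.7 -62.1 251.5] tip(kiln) [-197.6  -10.8  229.5] zdir(k) [ 0.  0. -1.] F [-0.2 -0.1 -0. ] j [-0.31  0.44  1.21  0.    1.49 -0.36] op 0.0020468442157319635
wrist_force: [-0.7, 8.9, 1.7]
grip_force: 4.5
t 14.05 tcp [580.9 -65.9 251.6] tip(kiln) [-193.7   -9.7  229.6] zdir(k) [-0.  0. -1.] F [-0.7  8.9  1.7] j [-0.32  0.44  1.2   0.    1.5  -0.37] op 0.0001454383364199205
```

```bash
for i in 1; do python3 -m inch '[[0,[-2,0,0],[0,0,0]],[0,[-4,0,0],[0,0,0]]]'|grep -E "wrist_force"; python3 g.py;  python3 -m inch '[[0,[-2,0,0],[0,0,0]],[0,[-3,0,0],[0,0,0]]]'|grep -E "wrist_force"; python3 g.py; done
```

```text
wrist_force: [1.0, 14.8, 1.1]
t 14.25 tcp [581.  -67.7 251.6] tip(kiln) [-192.1   -9.6  229.6] zdir(k) [-0.01  0.   -1.  ] F [ 1.  14.8  1.1] j [-0.32  0.44  1.2   0.01  1.5  -0.37] op -0.0010006047151703403
wrist_force: [1.0, 12.1, 0.6]
t 14.45 tcp [581.3 -72.6 251.6] tip(kiln) [-187.1   -9.6  229.6] zdir(k) [-0.  0. -1.] F [ 1.  12.1  0.6] j [-0.33  0.44  1.2   0.    1.5  -0.38] op -0.006158476428939908
```

```bash
python3 -m inch '[[0,[-1,0,0],[0,0,0]],[0,[-2,0,0],[0,0,0]]]'|grep -E "wrist_force"; python3 g.py;python3 - <<'E'
from wc import *
s=cam('scene','s9')
cv2.imwrite('pics/c9.png',cv2.resize(cv2.imread('pics/s9.png')[100:260,130:330],(750,600),interpolation=2))
E
```

```text
wrist_force: [0.7, 17.6, 1.6]
t 14.65 tcp [581.3 -72.7 251.7] tip(kiln) [-187.1   -9.6  229.7] zdir(k) [-0.01  0.   -1.  ] F [ 0.7 17.6  1.6] j [-0.33  0.44  1.2   0.01  1.5  -0.38] op 0.0007049780354655607
```

View pics/c9.png

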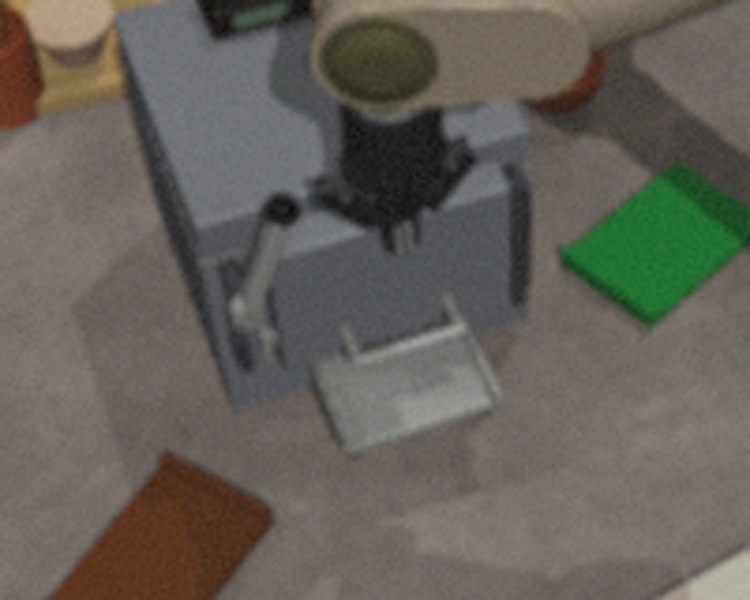

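The door face is flush with the kiln front, and it did not move while force rose from 12 to 18 N, so it is seated. The clamp lever is still up with its ball at (283,208). I retreat and go over to the far side of the ball.

```bash
python3 -m inch '[[0,[20,0,0],[0,0,0]],[0,[45,0,0],[0,0,0]],[0,[45,0,-45],[0,0,0]],[0,[45,0,-90],[0,0,0]],[0,[45,0,-135],[0,0,0]],[0,[45,0,-155],[0,0,0]],[0,[45,0,-155],[0,0,0]]]'|grep -E "wrist_force"; python3 g.py -193 128 380 0
python3 - <<'E'
from wc import *
st();p=wcam(); s=cam('scene');t=cam('top')
from fit import ball
import os
for nm,c in (('w',p),('s',s),('t',t)):
    for m in tip_of(c,'clamp_ball')[:2]:
        print(nm,round(m['confidence'],2),np.round(m['centre'],1),'pred',np.round(proj(c,W(ball(q[4]))),1))
    for n in ('kiln_door',):
      for m in masks_of(c,n)[:1]: print(nm,n,m['confidence'],m['centre'],m['mask'].sum())
E
```

```text
wrist_force: [-0.4, -0.5, -1.0]
t 15.4 tcp [578.9 -30.7 410. ] tip(kiln) [-228.9   -9.9  388. ] zdir(k) [ 0.    0.01 -1.  ] F [-0.4 -0.5 -1. ] j [-0.26  0.38  0.86  0.    1.89 -0.31] op -0.0004385088518485339
shift [-36.0, 138.0, 9.0] turn [0.5, 0.1, 0.1] tcp [719. -60. 402.]
t 15.4 tcp [578.9 -30.7 410. ] tip(kiln) [-228.9   -9.9  388. ] zdir(k) [ 0.    0.01 -1.  ] F [-0.4 -0.5 -1. ] j [-0.26  0.38  0.86  0.    1.89 -0.31] op -0.0004385088518485339Traceback (most recent call last):
  File "<stdin>", line 6, in <module>
ValueError: only the last four pictures can be asked about
```

Run:
```python
from fit import ball
from wc import *
p=wcam('w10'); s=cam('scene','s10');t=cam('top','t10')
for nm,c in (('w',p),('s',s),('t',t)):
    for m in tip_of(c,'clamp_ball')[:2]:
        print(nm,round(m['confidence'],2),np.round(m['centre'],1),'pred',np.round(proj(c,W(ball(q[4]))),1))
    for m in tip_of(c,'door_face')[:1]: print(nm,'face',m['confidence'],np.round(m['centre'],1),'pred shut',np.round(proj(c,W((-176,10,230))),1))
cv2.imwrite('pics/c10.png',np.hstack([cv2.resize(cv2.imread('pics/s10.png')[120:248,150:320],(512,384),interpolation=2),cv2.imread('pics/w10.png')[:,200:488]]))
```

```text
w 0.75 [256.4 378.1] pred [258.1 378.7]
w face 0.71 [228.7 279.7] pred shut [229.2 273.4]
s 0.62 [156.3 205.7] pred [155.6 204.3]
s face 0.73 [347.5 269. ] pred shut [165.  228.7]
t 0.56 [149.7 274.5] pred [148.8 275.9]
t 0.46 [206.6 278.8] pred [148.8 275.9]
t face 0.43 [180.  289.5] pred shut [173.8 279.1]
```

View pics/c10.png

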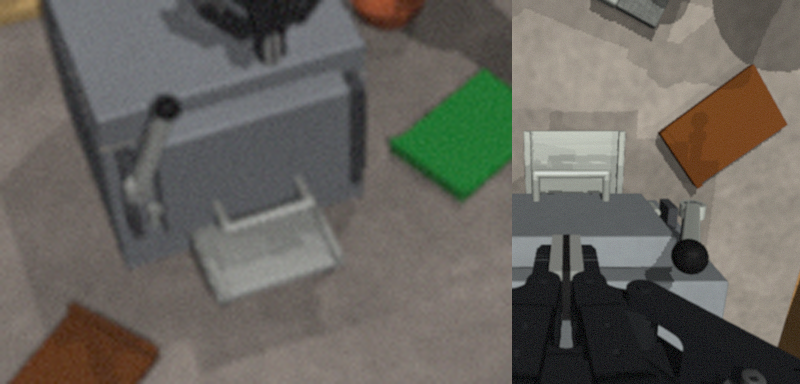

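The door is still shut after the retreat, and the ball at (378,256) in the wrist picture is within 2 px of the prediction. I go over it, come down on its far side, and sweep the lever round.

```bash
python3 -m inch '[[0,[-12,45,0],[0,0,0]],[0,[-24,90,0],[0,0,0]],[0,[-36,134,0],[0,0,0]],[0,[-36,140,0],[0,0,0]],[0,[-36,140,35],[0,0,0]],[0,[-36,140,70],[0,0,0]],[0,[-36,140,70],[0,0,0]]]'|grep -E "wrist_force"
python3 - <<'E'
from g import *
st()
o=arm.get_obs(); R=Ro.from_quat(o['ee_rot']).as_matrix(); tip=o['tcp_pos']+22*R[:,2]
for b in np.r_[np.arange(1.21,-0.01,-.08),0,-.03]:
    P=np.array([-193,120-110*np.cos(b)+13*np.sin(b)+14.5,215+110*np.sin(b)+13*np.cos(b)])
    print(round(b,2),P.round(1).tolist(),(R.T@(W(P)-tip)).round(1).tolist())
E
```

```text
wrist_force: [-0.0, -1.5, -0.4]
t 16.9 tcp [719.2 -59.1 330.4] tip(kiln) [-194.   128.5  308.4] zdir(k) [-0.   -0.01 -1.  ] F [-0.  -1.5 -0.4] j [-0.25  0.71  0.5   0.    1.95 -0.3 ] op 0.00029808912298436236
1.21 [-193.0, 107.8, 322.5] [-0.9, -20.8, -13.9]
1.13 [-193.0, 99.3, 320.0] [-0.9, -29.3, -11.3]
1.05 [-193.0, 91.0, 316.9] [-0.9, -37.5, -8.1]
0.97 [-193.0, 83.0, 313.1] [-0.9, -45.5, -4.2]
0.89 [-193.0, 75.4, 308.7] [-0.9, -53.1, 0.3]
0.81 [-193.0, 68.1, 303.6] [-0.9, -60.4, 5.4]
0.73 [-193.0, 61.2, 298.0] [-0.9, -67.2, 11.0]
0.65 [-193.0, 54.8, 291.9] [-0.9, -73.5, 17.2]
0.57 [-193.0, 48.9, 285.3] [-0.9, -79.3, 23.9]
0.49 [-193.0, 43.6, 278.2] [-0.9, -84.6, 31.0]
0.41 [-193.0, 38.8, 270.8] [-1.0, -89.3, 38.6]
0.33 [-193.0, 34.6, 262.9] [-1.0, -93.4, 46.4]
0.25 [-193.0, 31.1, 254.8] [-1.0, -96.8, 54.6]
0.17 [-193.0, 28.3, 246.4] [-1.0, -99.6, 63.0]
0.09 [-193.0, 26.1, 237.8] [-1.1, -101.6, 71.6]
0.01 [-193.0, 24.6, 229.1] [-1.1, -103.0, 80.4]
0.0 [-193.0, 24.5, 228.0] [-1.1, -103.1, 81.5]
-0.03 [-193.0, 24.2, 224.7] [-1.1, -103.4, 84.8]
```

```bash
python3 -m inch '[[0,[-1,-12,-5],[0,0,0]],[0,[-1,-22,-8],[0,0,0]],[0,[-1,-30,-8],[0,0,0]],[0,[-1,-38,-7],[0,0,0]],[0,[-1,-46,-4],[0,0,0]],[0,[-1,-53,0],[0,0,0]],[0,[-1,-60,5.4],[0,0,0]],[0,[-1,-67,11],[0,0,0]]]'|grep -E "wrist_force"; python3 g.py
python3 - <<'E'
from wc import *
t=cam('top');p=wcam('w11');s=cam('scene','s11')
for c in (p,s): print([(round(m['confidence'],2),np.round(m['centre'],1).tolist()) for m in tip_of(c,'clamp_ball')[:2]],'pred .73',np.round(proj(c,W((-191,120-110*np.cos(.73),215+110*np.sin(.73)))),1))
E
```

```text
wrist_force: [1.1, 0.3, 2.5]
t 17.7 tcp [654.2 -64.  329.3] tip(kiln) [-192.    63.7  307.3] zdir(k) [ 0.    0.01 -1.  ] F [1.1 0.3 2.5] j [-0.28  0.55  0.8   0.    1.78 -0.33] op -0.0006228779160662221
[(0.8, [243.8, 226.6])] pred .73 [238.8 207.7]
[(0.84, [160.0, 219.0])] pred .73 [158.3 219.8]
```

```bash
python3 -m inch '[[0,[0,-6,6],[0,0,0]],[0,[0,-12,13],[0,0,0]],[0,[0,-17,20],[0,0,0]],[0,[0,-22,27],[0,0,0]],[0,[0,-26,35],[0,0,0]],[0,[0,-30,43],[0,0,0]],[0,[0,-33,52],[0,0,0]],[0,[0,-33,52],[0,0,0]]]'|grep -E "wrist_force"; python3 g.py -193 24.5 228 0
```

```text
wrist_force: [0.6, -0.1, 0.1]
t 18.75 tcp [620.5 -65.4 272.5] tip(kiln) [-192.3   29.8  250.5] zdir(k) [-0.  0. -1.] F [ 0.6 -0.1  0.1] j [-0.29  0.5   1.04  0.    1.6  -0.34] op 0.0006226841078431648
shift [1.0, -5.0, 23.0] turn [0.0, -0.0, 0.1] tcp [615. -65. 250.]
```

```bash
python3 -m inch '[[0,[0,-2,7],[0,0,0]],[0,[0,-4,14],[0,0,0]],[0,[0,-5,20],[0,0,0]],[0,[0,-5,22],[0,0,0]]]'|grep -E "wrist_force"; python3 g.py;  python3 -m inch '[[0,[0,0,2],[0,0,0]],[0,[0,0,4],[0,0,0]]]'|grep -E "wrist_force"; python3 g.py;python3 - <<'E'
from wc import *
s=cam('scene','s12');p=wcam('w12')
for c in (p,s): print([(round(m['confidence'],2),np.round(m['centre'],1).tolist()) for m in tip_of(c,'clamp_ball')[:2]],'pred 0',np.round(proj(c,W((-191,10,215))),1))
E
```

```text
wrist_force: [1.2, 0.1, 0.9]
t 19.15 tcp [615.7 -65.7 250.8] tip(kiln) [-192.3   25.   228.8] zdir(k) [-0.  0. -1.] F [1.2 0.1 0.9] j [-0.3   0.51  1.1   0.    1.54 -0.35] op -0.0017274219030807899
wrist_force: [-0.3, -0.6, 1.2]
t 19.35 tcp [615.8 -65.7 247.6] tip(kiln) [-192.3   25.1  225.6] zdir(k) [ 0.  0. -1.] F [-0.3 -0.6  1.2] j [-0.3   0.51  1.1   0.    1.53 -0.35] op -0.0009819124330061758
[(0.9, [245.6, 227.9])] pred 0 [245.6 224.4]
[(0.52, [173.4, 229.9])] pred 0 [171.8 230.6]
```

```bash
python3 -m inch '[[0,[0,0,1.5],[0,0,0]],[0,[0,0,3],[0,0,0]]]'|grep -E "wrist_force"; python3 g.py;  python3 -m inch '[[0,[0,0,1.5],[0,0,0]],[0,[0,0,3],[0,0,0]]]'|grep -E "wrist_force"; python3 g.py
```

```text
wrist_force: [-0.1, 0.7, 10.1]
t 19.75 tcp [616.3 -65.7 245.6] tip(kiln) [-192.2   25.7  223.6] zdir(k) [ 0.  0. -1.] F [-0.1  0.7 10.1] j [-0.3   0.51  1.11  0.    1.52 -0.35] op -0.0008608671293879296
wrist_force: [3.2, 0.2, 15.3]
t 19.95 tcp [617.2 -65.8 244.1] tip(kiln) [-192.    26.7  222.1] zdir(k) [ 0.    0.01 -1.  ] F [ 3.2  0.2 15.3] j [-0.3   0.51  1.11  0.    1.51 -0.35] op 0.004004013961261692
```

```bash
python3 -m inch '[[0,[0,2,2],[0,0,0]],[0,[0,3,4],[0,0,0]],[0,[0,3,4],[0,0,0]]]'|grep -E "wrist_force"; python3 g.py; python3 -m inch '[[0,[0,0,2],[0,0,0]],[0,[0,0,2],[0,0,0]]]'|grep -E "wrist_force"; python3 g.py
```

```text
wrist_force: [-15.0, 0.3, 33.6]
t 20.25 tcp [618.1 -65.8 243.3] tip(kiln) [-192.    27.5  221.3] zdir(k) [ 0.    0.01 -1.  ] F [-15.    0.3  33.6] j [-0.3   0.51  1.11 -0.    1.52 -0.35] op 0.0010424699715750163
wrist_force: [-19.4, 2.1, 43.9]
t 20.45 tcp [618.1 -65.8 243.1] tip(kiln) [-192.    27.6  221.1] zdir(k) [ 0.    0.01 -1.  ] F [-19.4   2.1  43.9] j [-0.3   0.51  1.11 -0.    1.51 -0.35] op 0.000619066215449771
```

Force climbs to 44 N with no motion and the tip is at the lever's down height, so it is on its stop. I retreat and check.

```bash
python3 -m inch '[[0,[0,0,-10],[0,0,0]],[0,[0,0,-50],[0,0,0]],[0,[10,0,-95],[0,0,0]],[0,[30,0,-140],[0,0,0]],[0,[60,0,-150],[0,0,0]],[0,[100,0,-150],[0,0,0]],[0,[100,0,-150],[0,0,0]]]'|grep -E "wrist_force"; python3 g.py;python3 - <<'E'
from wc import *
s=cam('scene','s13');p=wcam('w13');t=cam('top','t13')
for c in (p,s,t): print([(round(m['confidence'],2),np.round(m['centre'],1).tolist()) for m in tip_of(c,'clamp_ball')[:2]],'pred 0',np.round(proj(c,W((-191,10,215))),1))
cv2.imwrite('pics/c13.png',np.hstack([cv2.resize(cv2.imread('pics/s13.png')[100:242,140:330],(512,384),interpolation=2),cv2.imread('pics/w13.png')[:,140:428]]))
E
```

```text
wrist_force: [-0.3, -0.7, 0.3]
t 21.15 tcp [613.   38.2 386.2] tip(kiln) [-296.2   27.4  364.2] zdir(k) [-0.  0. -1.] F [-0.3 -0.7  0.3] j [-0.13  0.46  0.8   0.    1.88 -0.18] op 0.0016120151277379902
[] pred 0 [275.4 235.7]
[(0.53, [173.2, 232.6])] pred 0 [171.8 230.6]
[(0.63, [175.7, 272.2])] pred 0 [174.4 274.5]
```

View pics/c13.png

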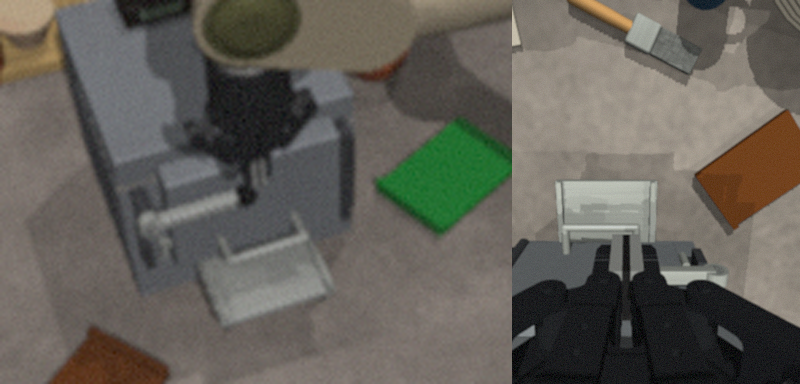

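The lever lies level across the shut door with its ball at (247,193), where angle 0 puts it to within about 2 px. The arm is clear, so I hand in.

```bash
python3 -c "
from bench import arm
print(arm.finish_job())"
```

```text
the job is handed in; nothing more can be done
None
```

The shelf is home against its stop with the vase upright when last seen before the door closed (the cup was hidden in that view), the door is shut on its catch and the clamp lever is fully down; the job was handed in at about 21 s of the 64 s allowed.

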